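Push the green-banded chopping board out over the sink to drip

TASK

Push the thin white chopping board with the green band along the wooden over-sink board, towards the open sink bowl, until its green band hangs out over the edge and the line where green meets white lies along the wooden board's edge. Push or slide it only: do not lift or tip it, leave the red-banded board where it lies, and do not disturb the tumbler and the green scraper left of the sink.

Things in the scene. Friction and masses are not known exactly. Their poses are not given: they have to be found in the camera images.
- sink_board: Fixed wooden board that bridges the sink from its front rim to its back rim: 420 (x) by 380 (y) mm, top face 26 mm above its origin (centre of its underside). Its +y side, to the robot's left, is the edge over the open sink bowl; the tap stands well to the left and behind. It lies slightly turned, never more than 0.1 rad.
- drip_edge (a point): Middle of the wooden board's upper +y edge, the edge over the open bowl. x runs along the edge, y points out over the bowl, z up.
- green_board: Loose white chopping board, 110 (x) by 170 (y) by 9 (z) mm, about 0.2 kg, flat on the wooden board, turned up to 0.15 rad against it, beside the red-banded one (either may be nearer the robot). Origin: centre of its underside. Its +y end, next to the bowl, has a green band 40 mm wide; the plain end at y = -85 mm is free to push on.
- green_board_line_near (a point): Where the inner line of the green band (green meets white) meets the board's -x side, on the top face: at (-55, 45, 9) mm in the chopping board's frame.
- green_board_line_far (a point): The other end of that line, at the board's +x side: at (55, 45, 9) mm in the chopping board's frame.
- red_board: The other chopping board, of the same size and shape but with a red band; it must stay where it lies. Origin: centre of its underside.
- tumbler: Glass tumbler standing upside down left of the sink, 70 mm wide, 90 mm high, origin at the centre of its underside; bystander.
- scraper: Green plastic pot scraper lying flat on the bench left of the sink, 139 by 105 by 14 mm, origin at the centre of its underside; bystander.

How it is judged (in metres and radians):
At the end, for the whole second after the job is handed in: Both ends of the line where the green band begins lie within 8 mm of the wooden board's edge over the bowl, the green-banded board lies flat and still on the wooden board, and the red-banded board is within 10 mm of where it started (y of green_board_line_near in the frame of drip_edge between -0.008 and 0.008 m and y of green_board_line_far in the frame of drip_edge between -0.008 and 0.008 m and z of green_board in the frame of drip_edge between -0.003 and 0.003 m and angle between green_board's own z axis and vertical below 0.03 rad and linear speed of green_board below 0.01 m/s and distance of red_board from where it was at the start of the episode below 0.01 m); the robot touches nothing.
It fails at once if the green-banded board is lifted more than 10 mm or tipped more than 0.12 rad (z of green_board in the frame of drip_edge above 0.01 m or angle between green_board's own z axis and vertical above 0.12 rad).
It fails at once if the red-banded board is shifted more than 10 mm (distance of red_board from where it was at the start of the episode above 0.01 m).
It fails at once if the tumbler or the scraper is shifted more than 15 mm (distance of any of tumbler, scraper from where it was at the start of the episode above 0.015 m).
It also fails if it takes over 38 s, if anything falls off the work surface, if the arm or the gripper's body presses on something with over 40 N, if the wrist force passes 120 N, or if a joint passes its speed limit or range.

ROBOT

A 6-joint arm with a two-finger parallel gripper is mounted at the origin on a cart in front of the work surface, level with it; the furniture and walls round the work are solid. World frame = base frame: x ahead of the robot, y to its left, z up, the work surface at z = 0. Lengths are in mm, angles in rad, forces in N, time in s.
With the tool pointing down it reaches from about 350 to 875 mm from the base axis. Payload 4.2 kg.
Tool frame: the origin (TCP) lies between the finger pads; the fingertips stand 14 mm ahead of it and the grasp point (between the pads) lies 5 mm behind it; z points along the fingers, y is the line along which they close (so a half turn about z gives the same grasp; the last joint's range is limited). The gripper opens to 85 mm and grips with 20 to 120 N. Pads are 22 mm wide; open, the fingers measure 114 mm over their backs; the gripper's body (76 mm by 85 mm) begins 54 mm behind the grasp point. The pads swing forward as they close: fully open they stand 13 mm farther back than shut.
Start: joints at [-0.98, 0.385, 0.008, 0, -1.194, -0.259], TCP at [203.606, -590.884, 245.312] pointing down, gripper open.
Joint ranges: [-3.14, 3.14], [-1.21, 2.06], [-1.07, 1.41], [-3.16, 2.05], [-2.99, -0.16], [-3.1, 3.1]. Speed limits (rad/s): [2.79, 2.79, 3.14, 3.14, 3.14, 3.14].

INTERFACE

Orientations are given as a unit quaternion [x, y, z, w].
In Python, from bench import * gives the robot as it stands.
- The arm moves only by the tool carry_out, never from a script. Its argument "motion" is a list of rows, each a list of 7 numbers: the turn, a rotation vector about the tool's x, y, z in rad, then the shift along the tool's x, y, z in mm, then the opening, from -1 (shut) to 1 (fully open), so that 0 is half open. A call has 1 to 5 rows; each row is the pose to reach, as a shift and turn from the pose commanded when the call began, along the tool's axes at that moment; what a row does not reach only later rows make up. A row lasts 1/8 s, in which the tool goes at most 62.5 mm and 10.7 degrees, less where a joint would pass 70% of its speed; a pose out of reach is approached as far as the arm can. A call with a gripper value outside its range is refused whole. The fingers move at their own pace and stop on an object; the grip force is fixed at half the most. Time passes only in rows, so rows that repeat a pose let the fingers close. It gives the time, the measured TCP pose, the force, the opening and the grip force at its end, in the units of the state.
- read_state(): the state, without advancing time (a new reading comes with each control period).
- get_image(name): name is "scene" or "top" or "wrist"; returns a dict with "color" (384x512x3 uint8, blue, green, red), "mtx" (3x3 intrinsics, pixels), "position" and "orientation" of the camera in the world. Camera axes: x right, y down, z forward; pixel columns grow to the right and rows downward; lengths in mm; the calibration is good to about 2 mm. A picture is of the moment at which its call begins. There is no depth.
- job_done(): hands the job in; it is judged then, once.
The state is a dict: "clock": time; "joints": joint angles; "joint_vel": joint speeds; "joint_efforts": joint torques, N m; "position": TCP position; "ee_rot": TCP orientation; "contact_force": force on the tool from outside, world axes, zero at the start; "wrist_torque": the same for the moment, N m; "gripper_width": finger opening in mm; "grasp_force": force on a finger pad.
Only numpy, scipy, OpenCV 4.12 (cv2) and the standard library are available. Lean on these libraries where they do the work, as an engineer would, in place of code of your own. Each camera call takes 0.05 s, during which the arm holds its last target. There are 200 camera calls.

## Working session

There is one attempt and no reset: what is moved stays moved. The work goes in short steps, Python scripts to look and compute and a tool call to move; the robot and the scene stay as the last step left them, time stands still between calls to the robot, and variables do not carry over. Pictures are saved under pics/ and viewed, at most 10 in all, crops included, and the job is handed in when it is done.

Besides the shell and the picture viewer there is one more tool, called after ">>>" by a JSON object that holds its "fn" and its "kwargs", one argument or row to a line. carry_out: Moves the arm, as the interface text tells. Its arguments: {"type":"object","properties":{"motion":{"type":"array"}},"required":["motion"]}

```bash
mkdir -p pics; python3 - <<'E'
from bench import *
import cv2
s=read_state();print(s)
for n in("scene","top"):
    g=get_image(n);cv2.imwrite(f"pics/{n}0.png",g["color"]);print(n,g["mtx"],g["position"],g["orientation"])
E
```

```text
{'clock': 0.0, 'joints': array([-9.80385972e-01,  3.85576827e-01,  6.62716812e-03, -5.43911889e-04,
       -1.19398346e+00, -2.58578517e-01]), 'joint_vel': array([-0.00093598,  0.00122429, -0.0011452 ,  0.00131606, -0.00039699,
       -0.00251963]), 'joint_efforts': array([ 9.03654072e-04, -3.92293417e+01,  1.88403386e+01,  4.18622419e+00,
       -4.58024864e-03,  2.32231071e-05]), 'position': array([ 203.44780757, -590.37531179,  244.20316715]), 'ee_rot': array([-1.65056680e-01,  9.86283472e-01,  1.07767812e-03, -2.09694653e-04]), 'contact_force': array([-0.4531805 ,  0.27716973,  0.29954328]), 'wrist_torque': array([-0.02230122, -0.00227277, -0.00071823]), 'grasp_force': 0.0, 'gripper_width': 85.26142927204022}
scene [[427.21283178   0.         246.81690209]
 [  0.         427.21283178 192.51660416]
 [  0.           0.           1.        ]] [152.51000817 747.67321281 583.78489441] [-0.21810259  0.85111942 -0.4640072   0.11280209]
top [[367.75484306   0.         258.05233187]
 [  0.         367.75484306 188.85212257]
 [  0.           0.           1.        ]] [391.99614875  18.71642427 907.96310213] [ 0.71228059 -0.69575019  0.06837087 -0.0625576 ]
```

View pics/top0.png

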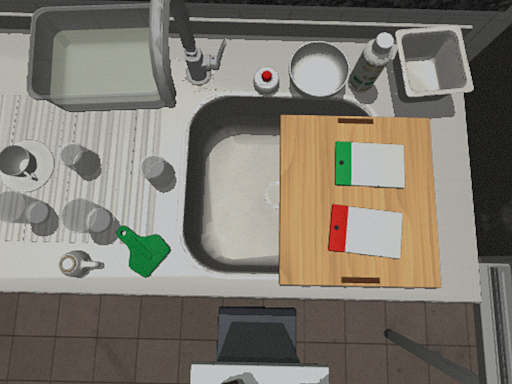

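View pics/scene0.png

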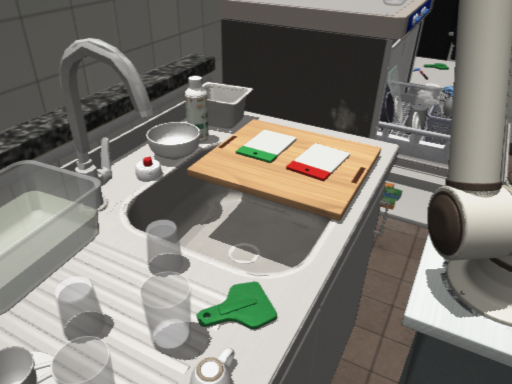

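The top view shows the green-banded board at about cols 336–404, rows 142–187, with the red one nearer the robot at rows 205–258. The wooden board's bowl edge is at col ~279. In the scene view nothing stands between the board and the bowl.

```bash
cat > h.py <<'E'
from bench import *
import cv2, numpy as np
from scipy.spatial.transform import Rotation as R
def cast(g,px,z):
    px=np.atleast_2d(px).astype(float)
    d=np.c_[px,np.ones(len(px))]@np.linalg.inv(g["mtx"]).T@R.from_quat(g["orientation"]).as_matrix().T
    p=np.array(g["position"]); return (p+d*((z-p[2])/d[:,2])[:,None])[:,:2]
def big(m,k=3):
    m=cv2.morphologyEx(m,cv2.MORPH_OPEN,np.ones((k,k)))
    return sorted(cv2.findContours(m,cv2.RETR_EXTERNAL,cv2.CHAIN_APPROX_NONE)[0],key=cv2.contourArea)[::-1]
def rect(p):
    r=cv2.minAreaRect(p.astype(np.float32)); return r
def hsv(g): return cv2.cvtColor(g["color"],cv2.COLOR_BGR2HSV)
def roi(m,x0,x1,y0,y1):
    o=np.zeros_like(m);o[y0:y1,x0:x1]=m[y0:y1,x0:x1];return o
ZW,ZG=26,35
def wood_edge(g):
    """left-edge line in world: fit y = a + b x (subpixel gradient along rows)"""
    s=hsv(g)[...,1].astype(float); pts=[]
    for r in range(125,280):
        d=np.abs(np.diff(cv2.GaussianBlur(s[r:r+1,265:295],(3,1),0)[0])); pts.append((265+.5+(d*np.arange(29)).sum()/d.sum(),r)) if d.max()>15 else 0
    w=cast(g,pts,ZW); b,a=np.polyfit(w[:,0],w[:,1],1)
    e=w[:,1]-a-b*w[:,0]; k=abs(e)<4; b,a=np.polyfit(w[k,0],w[k,1],1); return a,b,k.sum(),len(k)
E
python3 - <<'E'
from h import *
g=get_image("top"); H=hsv(g)
print("edge",wood_edge(g))
wood=cv2.inRange(H,(8,50,60),(28,255,255)); c=big(wood)[0][:,0]
for z in(0,26): print("wood",z,rect(cast(g,c,z)),cv2.boxPoints(rect(cast(g,c,z))))
gr=roi(cv2.inRange(H,(45,80,30),(85,255,255)),320,420,130,200)
wh=roi(cv2.inRange(H,(0,0,120),(180,45,255)),320,420,130,200)
both=cv2.morphologyEx(gr|wh,cv2.MORPH_CLOSE,np.ones((3,3)))
for n,m in(("green",gr),("white",wh),("board",both)):
    r=rect(cast(g,big(m)[0][:,0],ZG)); print(n,r,cv2.boxPoints(r).round(1).tolist())
red=roi(cv2.inRange(H,(0,150,60),(6,255,255)),320,420,195,270);wh=roi(cv2.inRange(H,(0,0,120),(180,45,255)),320,420,195,270)
r=rect(cast(g,big(cv2.morphologyEx(red|wh,cv2.MORPH_CLOSE,np.ones((3,3))))[0][:,0],ZG)); print("redb",r,cv2.boxPoints(r).round(1).tolist())
cv2.imwrite("pics/c.png",cv2.resize(g["color"][110:290,260:445],None,fx=4,fy=3.3,interpolation=cv2.INTER_NEAREST)[:600])
E
```

```text
edge (np.float64(-43.17775705001087), np.float64(0.008127022492664598), np.int64(151), 155)
wood 0 ((547.5406494140625, -236.15023803710938), (433.34820556640625, 391.4692077636719), 0.19084382057189941) [[ 330.21576   -41.138424]
 [ 331.5197   -432.60547 ]
 [ 764.86554  -431.16205 ]
 [ 763.5616    -39.695007]]
wood 26 ((543.0865478515625, -228.8519744873047), (420.9390869140625, 380.25933837890625), 0.19084416329860687) [[ 331.98486  -39.4244 ]
 [ 333.25146 -419.68164]
 [ 754.18823 -418.27954]
 [ 752.92163  -38.02231]]
green ((625.478515625, -192.2025146484375), (37.1009521484375, 109.23481750488281), 88.64552307128906) [[570.4000244140625, -209.5], [679.5999755859375, -212.0], [680.5, -174.89999389648438], [571.2999877929688, -172.39999389648438]]
white ((624.3883666992188, -278.1736145019531), (130.3942413330078, 108.5414047241211), 88.34159851074219) [[568.2999877929688, -341.79998779296875], [676.7000122070312, -344.8999938964844], [680.5, -214.60000610351562], [572.0, -211.39999389648438]]
board ((624.662353515625, -258.5908203125), (169.4006805419922, 109.907470703125), 89.07738494873047) [[568.4000244140625, -342.3999938964844], [678.2000122070312, -344.20001220703125], [681.0, -174.8000030517578], [571.0999755859375, -173.0]]
redb ((460.5133361816406, -243.2372589111328), (170.00332641601562, 109.81684875488281), 84.378662109375) [[397.5, -322.5], [506.79998779296875, -333.20001220703125], [523.5, -164.0], [414.20001220703125, -153.3000030517578]]
```

```bash
cat >> h.py <<'E'
def go(x,y,z,slope=0.006,cmd=None):
    s=read_state(); p=np.array(s["position"]); q=R.from_quat(s["ee_rot"])
    ty=np.array([-1,-slope,0])/np.hypot(1,slope); tz=np.array([0,0,-1.]); T=R.from_matrix(np.c_[np.cross(ty,tz),ty,tz])
    rv=(q.inv()*T).as_rotvec(); d=q.inv().apply(np.array([x,y,z])-p)
    print("t",s["clock"],"pos",p.round(1),"F",s["contact_force"].round(1),"w",round(s["gripper_width"],1),"turn",rv.round(4),"shift",d.round(1))
E
python3 -c "
from h import *
go(625,-372,150)"
```

```text
t 0.15 pos [ 203.5 -590.5  244.5] F [-0.3  0.6  0.1] w 85.0 turn [ 1.6000e-03  9.0000e-04 -1.2451e+00] shift [-469.7   69.2   94.5]
```

>>> {"fn": "carry_out", "kwargs": {
  "motion": [
    [0,0,-1.245,-470,69,60,0],
    [0,0,-1.245,-470,69,60,0],
    [0,0,-1.245,-470,69,60,0],
    [0,0,-1.245,-470,69,60,0],
    [0,0,-1.245,-470,69,60,0]
  ]
}}

```text
clock: 0.78
position: [480.5, -447.1, 205.7]
ee_rot: [-0.595, 0.803, 0.0, -0.0]
contact_force: [0.9, -0.8, -1.8]
gripper_width: 42.8
grasp_force: 0.0
```

```bash
python3 -c "
from h import *
go(625,-372,110)"
```

```text
t 0.775 pos [ 480.5 -447.1  205.7] F [ 0.9 -0.8 -1.8] w 42.8 turn [ 4.000e-04  2.000e-04 -3.013e-01] shift [-113.9 -116.4   95.6]
```

>>> {"fn": "carry_out", "kwargs": {
  "motion": [
    [0,0,-0.3,-112,-115,80,0],
    [0,0,-0.3,-112,-115,80,0],
    [0,0,-0.3,-112,-115,80,0],
    [0,0,-0.3,-112,-115,80,0],
    [0,0,-0.3,-112,-115,80,0]
  ]
}}

```text
clock: 1.4
position: [621.7, -375.6, 125.8]
ee_rot: [-0.707, 0.708, 0.0, -0.0]
contact_force: [-0.8, -0.8, 0.4]
gripper_width: 42.6
grasp_force: 0.0
```

```bash
python3 - <<'E'
from h import *
go(625,-372,50)
g=get_image("scene");cv2.imwrite("pics/s1.png",g["color"])
E
```

```text
t 1.4 pos [ 621.7 -375.6  125.8] F [-0.8 -0.8  0.4] w 42.6 turn [ 0.0011  0.0001 -0.0072] shift [-3.6 -3.3 75.8]
```

View pics/s1.png

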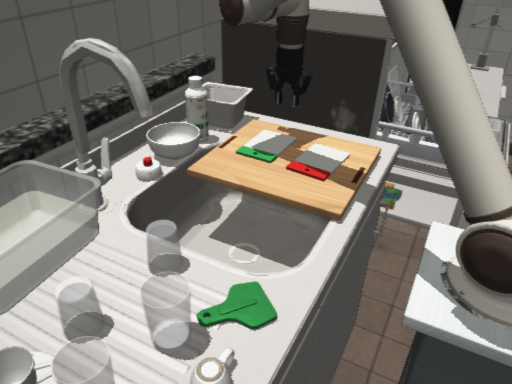

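The gripper (fingers at ~(280–295, 95)) hangs beyond the board's plain end, with its fingers spread along that end. Next I lower it.

>>> {"fn": "carry_out", "kwargs": {
  "motion": [
    [0,0,-0.007,-4,-3,40,0],
    [0,0,-0.007,-4,-3,72,0],
    [0,0,-0.007,-4,-3,76,0],
    [0,0,-0.007,-4,-3,76,0]
  ]
}}

```text
clock: 1.95
position: [625.2, -372.8, 52.0]
ee_rot: [0.709, -0.705, 0.001, -0.0]
contact_force: [-0.3, -0.6, 0.0]
gripper_width: 42.7
grasp_force: 0.0
```

>>> {"fn": "carry_out", "kwargs": {
  "motion": [
    [0,0,0,0,0,4,0],
    [0,0,0,0,0,8,0],
    [0,0,0,0,0,8,0]
  ]
}}

```text
clock: 2.33
position: [624.9, -371.5, 42.2]
ee_rot: [0.709, -0.705, -0.0, -0.0]
contact_force: [0.4, 0.1, -1.0]
gripper_width: 42.5
grasp_force: 0.0
```

>>> {"fn": "carry_out", "kwargs": {
  "motion": [
    [0,0,0,0,0,2,0],
    [0,0,0,0,0,3,0],
    [0,0,0,0,0,3,0]
  ]
}}

```text
clock: 2.7
position: [625.1, -371.5, 39.3]
ee_rot: [0.709, -0.705, 0.0, 0.0]
contact_force: [-1.0, 1.2, 1.2]
gripper_width: 42.7
grasp_force: 0.6
```

>>> {"fn": "carry_out", "kwargs": {
  "motion": [
    [0,0,0,0,0,1,0],
    [0,0,0,0,0,2,0],
    [0,0,0,0,0,2,0]
  ]
}}

```text
clock: 3.08
position: [625.1, -371.5, 39.3]
ee_rot: [0.709, -0.705, 0.0, 0.0]
contact_force: [-3.4, 2.7, 8.1]
gripper_width: 43.0
grasp_force: 4.2
```

>>> {"fn": "carry_out", "kwargs": {
  "motion": [
    [0,0,0,0,0,1,0],
    [0,0,0,0,0,2,0],
    [0,0,0,0,0,2,0]
  ]
}}

```text
clock: 3.45
position: [625.1, -371.6, 39.2]
ee_rot: [0.709, -0.705, 0.0, 0.0]
contact_force: [-4.9, 5.8, 15.3]
gripper_width: 42.7
grasp_force: 7.5
```

Touched wood at TCP z = 39.3. I'll raise the tool so the tips clear the wood by 3 mm, then advance gently to contact.

>>> {"fn": "carry_out", "kwargs": {
  "motion": [
    [0,0,0,0,0,-7,0],
    [0,0,0,0,0,-7,0],
    [0,0,0,-5,0,-7,0],
    [0,0,0,-8,0,-7,0],
    [0,0,0,-8,0,-7,0]
  ]
}}

```text
clock: 4.08
position: [624.9, -363.2, 41.7]
ee_rot: [0.709, -0.705, -0.0, 0.0]
contact_force: [0.7, 0.2, -0.2]
gripper_width: 42.5
grasp_force: 0.0
```

```bash
python3 -c "
from h import *
go(625,-355,42.5)"
```

```text
t 4.075 pos [ 624.9 -363.2   41.7] F [ 0.7  0.2 -0.2] w 42.5 turn [ 0.0007  0.0003 -0.    ] shift [-8.2 -0.1 -0.8]
```

>>> {"fn": "carry_out", "kwargs": {
  "motion": [
    [0,0,0,-5,0,-0.5,0],
    [0,0,0,-10,0,-0.5,0],
    [0,0,0,-18,0,-0.5,0],
    [0,0,0,-26,0,-0.5,0],
    [0,0,0,-34,0,-0.5,0]
  ]
}}

```text
clock: 4.7
position: [624.7, -329.0, 42.7]
ee_rot: [0.709, -0.705, -0.0, 0.0]
contact_force: [-0.5, -0.7, -0.8]
gripper_width: 42.9
grasp_force: 0.6
```

>>> {"fn": "carry_out", "kwargs": {
  "motion": [
    [0,0,0,-8,0,0,0],
    [0,0,0,-16,0,0,0],
    [0,0,0,-24,0,0,0],
    [0,0,0,-32,0,0,0],
    [0,0,0,-40,0,0,0]
  ]
}}

```text
clock: 5.32
position: [624.6, -289.0, 42.7]
ee_rot: [0.709, -0.705, -0.0, -0.0]
contact_force: [0.4, -1.5, -0.8]
gripper_width: 43.0
grasp_force: 0.6
```

```bash
python3 - <<'E'
from h import *
go(625,-215,42.2)
g=get_image("top");cv2.imwrite("pics/t1.png",g["color"])
E
```

```text
t 5.325 pos [ 624.6 -289.    42.7] F [ 0.4 -1.5 -0.8] w 43.0 turn [ 0.      0.     -0.0005] shift [-74.   -0.8   0.5]
```

View pics/t1.png

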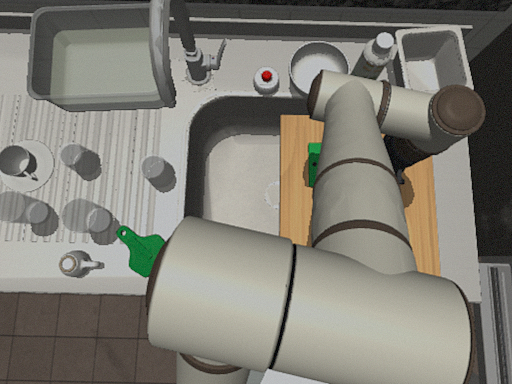

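The board is sliding straight: its green band is now at cols 308–320, rows 143–187. The arm hides the white part. I'll continue to just short of the goal.

>>> {"fn": "carry_out", "kwargs": {
  "motion": [
    [0,0,0,-8,0,0,0],
    [0,0,0,-16,0,0,0],
    [0,0,0,-24,0,0,0],
    [0,0,0,-32,0,0,0],
    [0,0,0,-40,0,0,0]
  ]
}}

```text
clock: 6.0
position: [624.4, -249.0, 42.7]
ee_rot: [0.709, -0.705, 0.0, 0.0]
contact_force: [0.2, -1.9, 0.9]
gripper_width: 42.8
grasp_force: 0.8
```

>>> {"fn": "carry_out", "kwargs": {
  "motion": [
    [0,0,0,-8,0,0,0],
    [0,0,0,-16,0,0,0],
    [0,0,0,-24,0,0,0],
    [0,0,0,-32,0,0,0],
    [0,0,0,-38,0,0,0]
  ]
}}

```text
clock: 6.62
position: [624.2, -211.0, 42.7]
ee_rot: [0.709, -0.705, 0.0, 0.0]
contact_force: [0.2, -1.6, -0.1]
gripper_width: 42.8
grasp_force: 0.9
```

>>> {"fn": "carry_out", "kwargs": {
  "motion": [
    [0,0,0,-4,0,0,0],
    [0,0,0,-8,0,0,0],
    [0,0,0,-12,0,0,0],
    [0,0,0,-15,0,0,0],
    [0,0,0,-15,0,0,0]
  ]
}}

```text
clock: 7.25
position: [624.0, -196.2, 42.6]
ee_rot: [0.709, -0.705, -0.0, -0.0]
contact_force: [-0.3, 0.9, -0.0]
gripper_width: 42.5
grasp_force: 0.0
```

```bash
python3 - <<'E'
from h import *
go(625,-181,42.2)
g=get_image("top");s=get_image("scene")
a=cv2.resize(g["color"][100:220,240:400],None,fx=3.5,fy=2.5)[:300];b=cv2.resize(s["color"][110:230,180:340],None,fx=3.5,fy=2.5)
cv2.imwrite("pics/t2.png",np.vstack([a,b]))
E
```

```text
t 7.25 pos [ 624.  -196.2   42.6] F [-0.3  0.9 -0. ] w 42.5 turn [ 0.      0.0004 -0.0004] shift [-15.2  -1.    0.4]
```

View pics/t2.png

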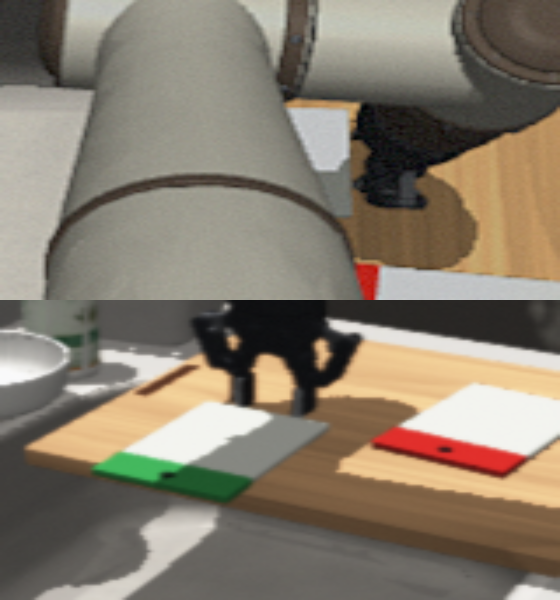

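The top view is blocked by the arm. The scene crop shows the green band already overhanging, its line running from about (103,455) to (250,478) in the crop. I'll measure that line in the scene view and check for bias against the starting picture.

```bash
cat >> h.py <<'E'
def line(g):
    """green/white line seen by the scene camera, world y at x=570,680"""
    H=hsv(g); m=roi(cv2.inRange(H,(45,80,25),(85,255,255)),180,340,100,240); c=big(m)[0]
    m=cv2.drawContours(np.zeros_like(m),[c],-1,1,-1); x0,y0,w,h=cv2.boundingRect(c)
    S=H[...,1].astype(float); pts=[]
    for x in range(x0+6,x0+w-8):
        t=int(np.argmax(m[:,x])); d=np.clip(np.diff(S[t-4:t+4,x]),0,None); pts.append((x,t-4+.5+(d*np.arange(7)).sum()/d.sum()))
    pts=np.array(pts); b,a=np.polyfit(pts[:,0],pts[:,1],1); k=abs(pts[:,1]-a-b*pts[:,0])<.8
    w=cast(g,pts[k],ZG); b,a=np.polyfit(w[:,0],w[:,1],1); return b,w[:,0].min(),w[:,0].max(),a+b*570,a+b*680,k.sum(),len(k)
E
python3 - <<'E'
from h import *
s=get_image("scene"); print("now",line(s))
s0=dict(s,color=cv2.imread("pics/scene0.png")); print("start",line(s0))
t=dict(get_image("top"),color=cv2.imread("pics/top0.png"))
# start line in top view, subpixel per row
S=hsv(t)[...,1].astype(float);p=[]
for r in range(147,182):
    d=np.clip(-np.diff(S[r,345:358]),0,None);p.append((345.5+(d*np.arange(12)).sum()/d.sum(),r))
w=cast(t,p,ZG);b,a=np.polyfit(w[:,0],w[:,1],1);print("start top",b,a+b*570,a+b*680)
# wood edge from scene: gradient along cols right of board (start picture)
G=s0["color"].max(2).astype(float);
for x in(205,230,260,290,310): print(x,s0["color"][150:215:1,x].max(1).tolist()[:65])
E
```

```text
now (np.float64(0.01665625878984278), np.float64(592.0401040672542), np.float64(671.9012205994375), np.float64(-51.94542979745041), np.float64(-50.1132413305677), np.int64(29), 30)
start (np.float64(-0.01758676125763117), np.float64(599.8040904877653), np.float64(675.6529438233315), np.float64(-208.0594158095772), np.float64(-209.9939595479166), np.int64(25), 25)
start top -0.029053904657561212 -210.1671248949888 -213.36305440732053
205 [75, 64, 62, 65, 106, 205, 230, 230, 229, 229, 228, 228, 228, 225, 221, 224, 228, 230, 228, 226, 224, 221, 224, 222, 181, 112, 97, 95, 89, 85, 78, 65, 63, 63, 66, 67, 67, 69, 70, 68, 66, 67, 67, 66, 67, 67, 66, 66, 67, 67, 70, 73, 77, 77, 78, 82, 84, 84, 85, 87, 88, 89, 91, 91, 93]
230 [234, 231, 228, 227, 224, 220, 217, 223, 223, 224, 228, 229, 231, 234, 232, 232, 230, 226, 227, 230, 229, 229, 229, 227, 227, 229, 230, 231, 231, 230, 233, 216, 129, 106, 104, 96, 93, 91, 82, 89, 89, 95, 112, 132, 150, 166, 175, 180, 188, 194, 200, 203, 203, 202, 201, 199, 196, 198, 199, 200, 201, 199, 191, 148, 107]
260 [202, 175, 173, 173, 174, 174, 174, 167, 95, 72, 
[... 195 characters left out ...]
 89, 96, 100, 98, 94, 96, 101, 101, 100, 101, 99, 98, 98, 97]
290 [236, 232, 234, 236, 235, 231, 230, 234, 238, 233, 230, 231, 221, 215, 215, 214, 214, 201, 113, 87, 136, 213, 224, 226, 222, 225, 231, 233, 226, 230, 233, 232, 232, 233, 231, 229, 232, 234, 234, 234, 235, 235, 232, 227, 227, 227, 226, 225, 217, 186, 110, 95, 95, 92, 90, 87, 75, 78, 81, 83, 88, 95, 98, 101, 101]
310 [238, 238, 238, 238, 238, 238, 238, 238, 238, 238, 238, 238, 238, 238, 237, 234, 218, 214, 214, 211, 212, 214, 214, 211, 166, 103, 103, 191, 225, 228, 226, 231, 234, 230, 226, 230, 232, 232, 232, 231, 229, 230, 236, 234, 232, 232, 234, 232, 228, 220, 220, 219, 220, 217, 209, 176, 104, 89, 82, 86, 86, 84, 76, 79, 83]
```

```bash
cat >> h.py <<'E'
def wedge_scene(g,cols):
    G=g["color"].max(2).astype(float);p=[]
    for x in cols:
        y0=int(174+ (x-205)*.305); d=np.clip(-np.diff(G[y0-5:y0+6,x]),0,None); d[d<20]=0
        if d.sum()>0: p.append((x,y0-4.5+(d*np.arange(10)).sum()/d.sum()))
    w=cast(g,p,ZW); b,a=np.polyfit(w[:,0],w[:,1],1);k=abs(w[:,1]-a-b*w[:,0])<3;b,a=np.polyfit(w[k,0],w[k,1],1);return b,a+b*570,a+b*680,k.sum(),len(k),w[:,0].min(),w[:,0].max()
E
python3 - <<'E'
from h import *
s=get_image("scene")
s0=dict(s,color=cv2.imread("pics/scene0.png")); print(wedge_scene(s0,range(200,320)), wedge_scene(s0,range(205,260)))
E
```

```text
(np.float64(0.0024313663765883112), np.float64(-35.459368947917326), np.float64(-35.19191864649261), np.int64(120), 120, np.float64(382.6224868758087), np.float64(706.5137027680188)) (np.float64(0.005615937884571288), np.float64(-35.600318509255786), np.float64(-34.98256534195294), np.int64(55), 55, np.float64(536.3395800026684), np.float64(691.7996831566581))
```

>>> {"fn": "carry_out", "kwargs": {
  "motion": [
    [0,0,0,-4,0,0,0],
    [0,0,0,-8,0,0,0],
    [0,0,0,-12,0,0,0],
    [0,0,0,-15,0,0,0],
    [0,0,0,-15.5,0,0,0]
  ]
}}

```text
clock: 8.12
position: [623.9, -180.8, 42.6]
ee_rot: [0.709, -0.705, -0.0, 0.0]
contact_force: [0.6, -0.7, -1.3]
gripper_width: 42.9
grasp_force: 0.6
```

```bash
python3 - <<'E'
from h import *
go(625,-181,42.2); print(line(get_image("scene")))
E
```

```text
t 8.125 pos [ 623.9 -180.8   42.6] F [ 0.6 -0.7 -1.3] w 42.9 turn [ 0.0002  0.     -0.0001] shift [ 0.2 -1.1  0.4]
(np.float64(0.012878213146629913), np.float64(589.0403550077715), np.float64(671.091151482776), np.float64(-36.2559299711002), np.float64(-34.839326524970915), np.int64(30), 32)
```

Within about 1 mm of the edge. I'll back off, lift away and clear the top view for a final check.

>>> {"fn": "carry_out", "kwargs": {
  "motion": [
    [0,0,0,6,0,0,0],
    [0,0,0,25,0,0,0],
    [0,0,0,40,0,-20,0],
    [0,0,0,80,0,-70,0],
    [0,0,0,130,0,-110,0]
  ]
}}

```text
clock: 8.8
position: [624.9, -310.7, 152.9]
ee_rot: [0.709, -0.705, 0.001, -0.0]
contact_force: [1.9, -0.4, -0.2]
gripper_width: 42.6
grasp_force: 0.0
```

>>> {"fn": "carry_out", "kwargs": {
  "motion": [
    [0,0,0,60,50,-50,0],
    [0,0,0,120,100,-80,0],
    [0,0,0,180,160,-80,0],
    [0,0,0,240,220,-80,0],
    [0,0,0,240,220,-80,0]
  ]
}}

```text
clock: 9.43
position: [424.2, -530.9, 229.2]
ee_rot: [0.709, -0.705, 0.0, -0.0]
contact_force: [0.9, -0.6, -0.9]
gripper_width: 43.0
grasp_force: 0.0
```

```bash
python3 - <<'E'
from h import *
g=get_image("top"); print(read_state()["position"],line(get_image("scene")))
S=hsv(g)[...,1]; cv2.imwrite("pics/t3.png",g["color"]); print(wood_edge(dict(g,color=cv2.imread("pics/top0.png"))))
H=hsv(g); gr=roi(cv2.inRange(H,(45,80,30),(85,255,255)),240,420,130,200); c=big(gr)[0]; print(cv2.boundingRect(c)); r=rect(cast(g,c[:,0],ZG)); print(cv2.boxPoints(r).tolist())
x=cv2.boundingRect(c);e=x[0]+x[2];p=[]
for r in range(x[1]+5,x[1]+x[3]-5):
    d=np.clip(-np.diff(S[r,e-8:e+6].astype(float)),0,None);p.append((e-7.5+(d*np.arange(13)).sum()/d.sum(),r))
w=cast(g,p,ZG);b,a=np.polyfit(w[:,0],w[:,1],1);print(b,a+b*570,a+b*680)
E
```

```text
[ 418.7582564  -535.76916745  229.80848343] (np.float64(0.011102143239504586), np.float64(588.8940662452987), np.float64(671.1212348251686), np.float64(-36.15120581119926), np.float64(-34.929970054853754), np.int64(30), 32)
(np.float64(-43.155638194733065), np.float64(0.008087426635981393), np.int64(152), 155)
(265, 142, 15, 44)
[[565.7212524414062, -3.2305314540863037], [566.3811645507812, -37.89471435546875], [675.0850219726562, -35.82525634765625], [674.4251098632812, -1.16107177734375]]
0.013511184205473833 -37.97489425017475 -36.48866398757263
```

View pics/t3.png

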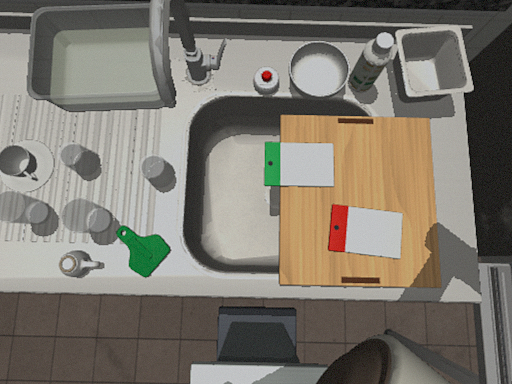

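The green/white line (col ~280, rows 142–186) lies on the wooden edge, about 1 mm off in both views. The red board, tumbler and scraper look unmoved.

```bash
python3 -c "
from bench import *
print(job_done())"
```

```text
the job is handed in; nothing more can be done
None
```

I pushed the green-banded board until its green/white line lay along the wooden board's edge, within about 1.5 mm in both camera views, and handed the job in at about 9.5 s; no verdict was returned, and the red board, tumbler and scraper looked unmoved.

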